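# Hang the miniature painting and test it with a tug

### The arm

A 7-joint arm with a two-finger parallel gripper is mounted at the origin on the work surface. World frame = base frame: x ahead of the robot, y to its left, z up, the work surface at z = 0. Lengths are in m, angles in rad, forces in N, time in s.
With the tool pointing down it reaches from about 0.4 to 0.9 m from the base axis. Payload 5.6 kg.
Tool frame: the origin (TCP) lies midway between the tips of the shut fingers; the grasp point (between the pads) lies 19 mm behind it; y points along the fingers, z is the direction in which the jaws open and shut, and the axes are right-handed (so a half turn about y gives the same grasp; the last joint's range is limited). The gripper opens to 92 mm and grips with 3 to 60 N. Pads are 20 mm wide; open, the fingers measure 128 mm over their backs; the gripper's body (75 mm by 189 mm) begins 69 mm behind the grasp point.
Start: joints at [-0.043, 0.468, -0.012, 1.603, 0.006, 1.071, -0.056], TCP at [0.65, -0, 0.215] pointing down, gripper open.
Joint ranges: [-2.53, 2.53], [-0.31, 2.02], [-1.57, 1.55], [0.28, 2.44], [-1.29, 4.43], [0.15, 1.84], [-2.92, 2.92]. Speed limits (rad/s): [2.57, 2.57, 3.14, 3.14, 3.14, 3.14, 3.14].

### API

Orientations are given as a 3x3 rotation matrix whose columns are the frame's x, y, z axes.
In Python, from station import env, effector, solver, viewer, workorder, search_frame, tip_of gives the robot as it stands. Calls block until the motion is done:
- env.reach(position, orientation): joint-space move of the TCP to a pose.
- env.movel(position, frame=None, rate=0.15): straight line of the TCP; frame=None keeps the orientation; rate is the mean speed in m/s.
- env.goto_joints(angles): joint-space move.
- effector.release() and effector.grasp(squeeze=None): open the fingers fully, or close them until they stop; squeeze is the grip in N (None keeps the last).
- env.pause(seconds).
- solver.inverse_kinematics(position, orientation): joint angles nearest the present ones, or None.
- env.sense(): the state.
- viewer.read_camera(name): name is "scene" or "side" or "wrist"; returns (picture, depth): 480x640x3 uint8, red, green, blue; 480x640 float32, m along the optical axis (not along the pixel's ray), 0 where there is no reading.
- viewer.camera_info(name): a dict with "intrinsics" (3x3 intrinsics, pixels), "eye" and "rotation" of the camera in the world; the wrist camera has in their place "T_tool_cam" (4x4, takes a point from camera to tool coordinates, whose origin is the TCP and whose axes are the tool frame's). Camera axes: x right, y up, looking along -z (the intrinsics and any distortion apply to the point x, -y, -z); pixel columns grow to the right and rows downward; lengths in m; the calibration is good to about 2 mm. A picture is of the moment at which its call begins: read the wrist's pose just before it. camera_info takes no time and is no camera call.
A pose or a line that the arm cannot do raises env.PlanningError and nothing moves.
- workorder.finish_job(): hands the job in, once; it reports no verdict.
Trained networks look in the newest picture that a camera, given by its name, has taken for a name from the list of things; names that differ only in an ending like _2 or _b are one class to them, and where a whole thing is asked for, a point or a joint stands for the part that bears it (a point fixed in the world has none). Each returns a list of dicts, best first, with "score" (0 to 1); they miss things now and then, are a little off and sometimes report something else, mostly with a low value. They report only what shows in the picture. A call takes as long as a camera call. They do not tell look-alikes from the thing itself.
- search_frame(camera, name): "at" ([x, y, z] in m, in world coordinates, good to about 4 mm: the middle of the surface that is visible of it).
- tip_of(camera, name): "at" ([x, y, z] in m, in world coordinates, good to about 4 mm: a listed point, or the origin of a listed thing).
The state is a dict: "t": time; "joint_positions": joint angles; "joint_velocities": joint speeds; "tau": joint torques, N m; "ee_pos": TCP position; "tcp_rot": TCP orientation; "wrist_force": force on the tool from outside, world axes, zero at the start; "moment": the same for the moment, N m; "gripper_width": finger opening in m.
Only numpy, scipy, OpenCV 4.12 (cv2) and the standard library are available. Lean on these libraries where they do the work, as an engineer would, in place of code of your own. Each camera call takes 0.05 s, during which the arm holds its last target.

### The job

Take the small framed painting with the brass ring out of the slotted rack and hang it by its ring on the wire hook of the display stand. Before letting go, tug it gently downward, with a pull of about half a kilo to one kilo (5 to 10 N) held for about half a second, to make sure the hook holds it; never load the hook with more than about one and a half kilos. Then let go and leave it hanging still and upright, without disturbing the white panel, the brush mug, the paint jar or the eraser.

Things in the scene. Friction and masses are not known exactly. Their poses are not given: they have to be found in the camera images.
- frame: Miniature painting in a dark wooden frame: a solid block 50 mm wide (y), 14 thick (x), 76 tall (z), 80 to 180 g, a rigid brass wire ring upright on its top edge. Origin: centre of the underside; painted face to -x. It stands in either slot of the rack and may hang either way round. Its two sides (50 mm apart) can be pinched from above near the top, the ring between the fingers.
- ring_centre (a point): Centre of the ring's hole, 16 mm above the frame's top edge, 92 mm above the frame's origin. The ring lies in the frame's y-z plane and is threaded along the frame's x: an oval of 4 mm wire, hole 18 mm wide (y) and 30 mm tall (z), its outer top 35 mm above the top edge of the frame.
- stand: Fixed display stand: dark round foot 120 mm across, 12 mm thick; on its centre a wooden post 12 by 18 mm, 222 mm tall; a rigid steel wire hook on a red clamp points level along the stand's -x. Origin: centre of the foot's underside. The clamp sits anywhere in a 12 mm upright slot, so the whole hook is up to 6 mm higher or lower than hook_seat says; this is not measured: feel for it.
- hook_seat (a point): Nominal seat (lowest dip) of the 5 mm wire hook: wire axis 65 mm out from the post's axis, 205 mm above the table, clamp at mid-slot; the real wire is within 6 mm above or below. Axes as the stand: the hook points to -x. From the seat the tip rises 5 mm and ends 22 mm further out; towards the post the wire is also 5 mm higher. Nothing in it gives: a pull builds up within 1 to 2 mm.
- rack: Fixed plywood rack, base 130 (x) by 90 (y) by 12 mm, with two slots 17 mm wide along its y, at 25 mm either side of its centre, formed by wooden strips up to 36 mm above the table. Origin: centre of its underside. Things in the slots stand on the base, 12 mm above the table.
- panel: Blank white panel, 50 wide (y) by 14 thick (x) by 70 mm tall, no ring, standing in the rack's other slot. Origin: centre of its underside. Leave it there.
- brush_mug: White pot 70 mm across and 85 mm tall with brushes sticking out to about 165 mm. Origin: centre of its underside. Leave it.
- paint_jar: Jar of blue paint with black cap, 54 mm across, 65 mm tall. Origin: centre of its underside. Leave it.
- eraser: White eraser, 24 by 55 by 14 mm, lying flat. Origin: centre of its underside. Leave it.
Not all that is in view belongs to the job. There is more than one size of the stand; the one meant has the size given above.

How it is judged:
By the outcome, as a careful person would: the job done as asked, in the order asked, and still so for the second after the job is handed in, with the robot touching nothing.
It also fails if it takes over 61 s, if anything falls off the work surface, if the arm or the gripper's body presses on something with over 40 N, if the wrist force passes 120 N, or if a joint passes its speed limit or range.

## Working session

There is one attempt and no reset: what is moved stays moved. The work goes in short steps, each a Python script; the robot and the scene stay as the last script left them, time stands still between calls to the robot, and variables do not carry over. Pictures are saved under pics/ and viewed, and the job is handed in when it is done.

```bash
ls; mkdir -p pics
cat > h.py <<'E'
import numpy as np, cv2
from station import env, effector, solver, viewer, workorder, search_frame, tip_of
def snap(cam,fn):
    p,d=viewer.read_camera(cam); cv2.imwrite('pics/'+fn+'.png',p[:,:,::-1]); return p,d
def pts(cam,d):
    i=viewer.camera_info(cam);K=np.array(i['intrinsics']);v,u=np.mgrid[:480,:640]
    x=(u-K[0,2])/K[0,0]*d;y=(v-K[1,2])/K[1,1]*d
    P=np.stack([x,-y,-d],-1)
    return P@np.array(i['rotation']).T+np.array(i['eye'])
E
python3 - <<'E'
from h import *
np.set_printoptions(precision=4,suppress=True)
for c in ['scene','side']:
    p,d=snap(c,c+'0'); print(c,{k:np.array(v).round(3).tolist() if not isinstance(v,str) else v for k,v in viewer.camera_info(c).items()})
    np.save(c+'0.npy',d)
    for n in ['frame','ring_centre','stand','hook_seat','rack','panel','brush_mug','paint_jar','eraser']:
        print(n,[(np.round(r['at'],3).tolist(),round(r['score'],2)) for r in search_frame(c,n)][:3] if n not in('ring_centre','hook_seat') else '',[(np.round(r['at'],3).tolist(),round(r['score'],2)) for r in tip_of(c,n)][:3])
s=env.sense();print(s['t'],s['ee_pos'],s['tcp_rot'])
E
```

```text
pics
scene {'intrinsics': [[500.688, 0.0, 327.559], [0.0, 500.688, 243.554], [0.0, 0.0, 1.0]], 'eye': [1.348, 0.559, 0.736], 'rotation': [[-0.583, -0.425, 0.692], [0.812, -0.313, 0.492], [0.007, 0.849, 0.528]]}
frame [([0.501, -0.136, 0.07], 0.8)] [([0.492, -0.145, 0.015], 0.72)]
ring_centre  [([0.49, -0.144, 0.106], 0.59), ([0.498, 0.178, 0.206], 0.41)]
stand [([0.329, 0.269, 0.018], 0.75), ([0.558, 0.207, 0.012], 0.63)] [([0.323, 0.265, 0.002], 0.9), ([0.308, -0.225, -0.0], 0.8), ([0.552, 0.202, -0.003], 0.67)]
hook_seat  [([0.224, -0.236, 0.263], 0.86), ([0.238, 0.253, 0.263], 0.84), ([0.498, 0.182, 0.208], 0.78)]
rack [([0.54, -0.127, 0.01], 0.71)] [([0.518, -0.149, -0.002], 0.95)]
panel [([0.548, -0.142, 0.063], 0.66)] [([0.543, -0.147, 0.013], 0.75)]
brush_mug [([0.745, -0.007, 0.086], 0.8)] []
paint_jar [([0.77, 0.205, 0.046], 0.65)] [([0.754, 0.197, 0.002], 0.91)]
eraser [([0.471, 0.018, 0.011], 0.58)] [([0.468, 0.014, -0.004], 0.48)]
side {'intrinsics': [[617.09, 0.0, 317.076], [0.0, 617.09, 233.604], [0.0, 0.0, 1.0]], 'eye': [0.167, 0.564, 0.956], 'rotation': [[-0.822, 0.44
[... 335 characters left out ...]
 ([0.306, -0.229, 0.001], 0.67)]
hook_seat  [([0.222, -0.236, 0.26], 0.95), ([0.238, 0.251, 0.263], 0.83), ([0.493, 0.182, 0.203], 0.82)]
rack [([0.488, -0.127, 0.012], 0.89), ([0.547, 0.208, 0.01], 0.5)] [([0.518, -0.15, 0.0], 0.56)]
panel [([0.536, -0.149, 0.064], 0.73)] [([0.54, -0.155, 0.012], 0.78)]
brush_mug [([0.719, -0.002, 0.084], 0.93)] []
paint_jar [([0.737, 0.211, 0.055], 0.96), ([0.538, -0.146, 0.063], 0.56)] [([0.749, 0.202, 0.0], 0.64), ([0.735, -0.015, 0.0], 0.32), ([0.492, -0.14, 0.099], 0.18)]
eraser [([0.461, 0.024, 0.012], 0.83)] [([0.466, 0.018, -0.001], 0.76)]
1.7 [ 0.65   -0.      0.2146] [[-0.0001  0.      1.    ]
 [-1.     -0.     -0.0001]
 [ 0.     -1.      0.    ]]
```

View pics/scene0.png

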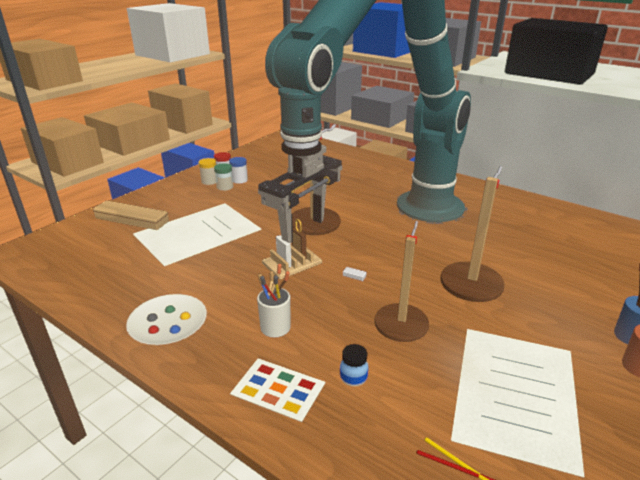

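View pics/side0.png

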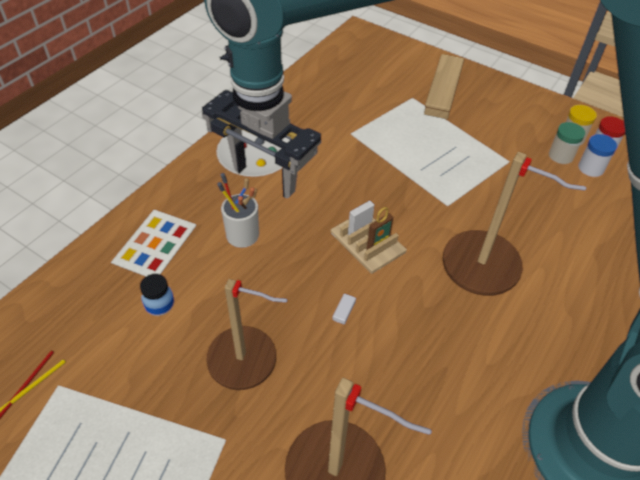

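The scene view shows three stands: small one at (402,320), larger ones at (473,280) and (318,220). The side view shows them at (240,355), (335,465) and (482,262). The small one fits, since its hook is at z≈0.205 where the others are at 0.26. The frame, with green painting and brass ring, is at side (380,230). I'll confirm both in enlarged crops and measure them.

Run:
```python
from h import *
np.set_printoptions(precision=4,suppress=True)
a=cv2.imread('pics/side0.png');b=cv2.imread('pics/scene0.png')
f=lambda im,x,y,w,h:cv2.resize(im[y:y+h,x:x+w],(400,300),interpolation=cv2.INTER_CUBIC)
cv2.imwrite('pics/crop0.png',np.vstack([np.hstack([f(a,190,260,140,105),f(a,320,185,100,75)]),np.hstack([f(b,350,215,140,105),f(b,250,210,100,75)])]))
for c in ['scene','side']:
    d=np.load(c+'0.npy');P=pts(c,d);ok=d>0
    near=ok&(np.hypot(P[...,0]-.555,P[...,1]-.203)<.12)
    foot=P[near&(P[...,2]>.007)&(P[...,2]<.018)]
    circ,r=cv2.minEnclosingCircle(foot[:,:2].astype(np.float32));print(c,'foot',len(foot),circ,r)
    post=P[near&(P[...,2]>.03)&(P[...,2]<.18)];print('post',len(post),post.mean(0))
    hk=near&(P[...,2]>.19);q=P[hk];print('top',len(q),q[:,2].max())
    hd=np.hypot(q[:,0]-circ[0],q[:,1]-circ[1]);w=q[hd>.02];print('wire',len(w));
    if len(w): print(w[np.argsort(w[:,0])][::max(1,len(w)//15)])
    rk=ok&(abs(P[...,0]-.518)<.1)&(abs(P[...,1]+.15)<.1)
    t=P[rk&(P[...,2]>.05)&(P[...,2]<.085)];print('tall',len(t))
    # yaw of the top edges
    for nm,lo,hi in (('strip',.030,.040),('ptop',.078,.086),('ftop',.086,.093),('ring',.096,.13)):
        t=P[rk&(P[...,2]>lo)&(P[...,2]<hi)];
        if len(t)>3:
            (cx,cy),(w,h),an=cv2.minAreaRect((t[:,:2]*1000).astype(np.float32));print(nm,len(t),t.mean(0),(cx,cy),(w,h),an)
```

```text
scene foot 1428 (0.5597953796386719, 0.20091018080711365) 0.06112463027238846
post 515 [0.5633 0.2018 0.1079]
top 216 0.22374307520454406
wire 37
[[0.4779 0.1739 0.2153]
 [0.4806 0.1753 0.2146]
 [0.4831 0.1744 0.213 ]
 [0.484  0.1746 0.2159]
 [0.4883 0.177  0.2138]
 [0.4914 0.1792 0.2087]
 [0.4924 0.1768 0.2132]
 [0.4951 0.176  0.2117]
 [0.4976 0.1797 0.2117]
 [0.5109 0.1836 0.2168]
 [0.5136 0.1851 0.2162]
 [0.5167 0.1867 0.2158]
 [0.5203 0.1862 0.2173]
 [0.5221 0.1897 0.2146]
 [0.525  0.1866 0.2149]
 [0.5282 0.1904 0.2154]
 [0.5335 0.1931 0.2165]
 [0.5345 0.1938 0.2148]
 [0.5398 0.194  0.2175]]
tall 347
strip 274 [ 0.5281 -0.1383  0.0348] (517.7162475585938, -146.46542358398438) (81.96211242675781, 86.03773498535156) 69.62431335449219
ptop 97 [ 0.5261 -0.1446  0.0816] (517.1309814453125, -146.56661987304688) (52.94278335571289, 67.18718719482422) 75.43351745605469
ftop 51 [ 0.4942 -0.1391  0.088 ] (493.1757507324219, -140.05101013183594) (52.2651481628418, 12.83228874206543) 72.68270874023438
ring 34 [ 0.4926 -0.1418  0.1094] (492.21649169921875, -141.33148193359375) (29.61287689208
[... 411 characters left out ...]
4 0.1832 0.2142]
 [0.5148 0.1855 0.2191]
 [0.5185 0.1878 0.2187]
 [0.523  0.1869 0.2164]
 [0.5265 0.1895 0.2166]
 [0.5298 0.1945 0.2172]
 [0.5344 0.1934 0.217 ]]
tall 657
strip 517 [ 0.51   -0.1329  0.0354] (516.1085815429688, -144.79637145996094) (81.41422271728516, 85.64573669433594) 72.19684600830078
ptop 247 [ 0.5233 -0.1457  0.082 ] (514.9747314453125, -145.65402221679688) (50.50634765625, 69.08724212646484) 75.9124984741211
ftop 140 [ 0.4908 -0.1402  0.0885] (508.02838134765625, -147.5581512451172) (51.56031799316406, 52.893714904785156) 70.8587875366211
ring 57 [ 0.4909 -0.1403  0.1121] (491.11993408203125, -140.94361877441406) (24.270797729492188, 5.266072750091553) 73.54619598388672
```

View pics/crop0.png

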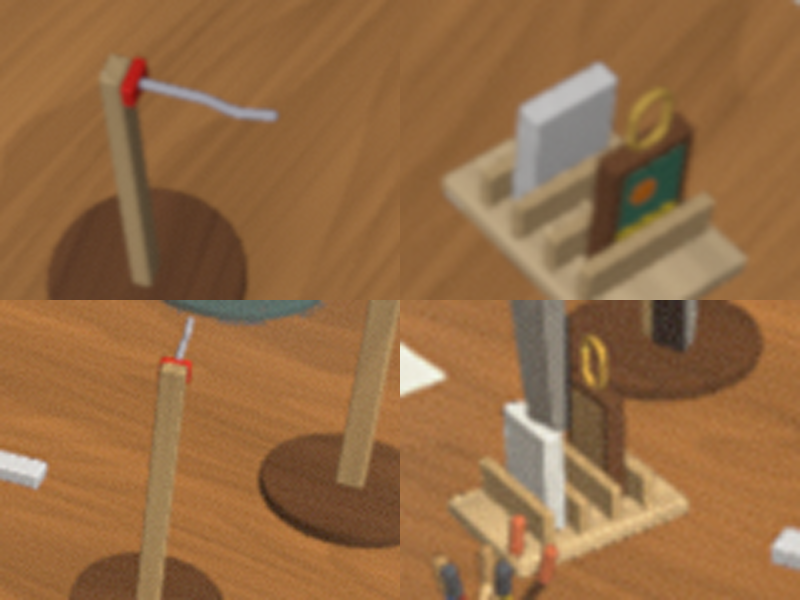

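The crops agree. Top-left is the small stand, with a measured foot radius of 61 mm and the hook wire top at about 0.212, so it is the 120 mm one. Top-right shows the frame with its ring and green picture in the slot nearer the robot, with the white panel behind. Next I move over the frame and refine its pose with the wrist camera.

```bash
cat >> h.py <<'E'
np.set_printoptions(precision=4,suppress=True)
def R(yaw,flip=False):
    # frame yaw -> tool: z (jaw) along frame y, tool y down
    z=np.array([-np.sin(yaw),np.cos(yaw),0]);z=-z if flip else z
    y=np.array([0,0,-1.]);return np.stack([np.cross(y,z),y,z],1)
E
python3 - <<'E'
from h import *
y=np.radians(-16)
for fl in (0,1):
    print(solver.inverse_kinematics([.492,-.141,.26],R(y,fl)),solver.inverse_kinematics([.496,.18,.16],R(np.radians(19.5),fl)))
q=[solver.inverse_kinematics([.492,-.141,.24],R(y,fl)) for fl in(0,1)]
fl=int(abs(q[1][6])<abs(q[0][6]));print(fl)
env.reach([.492,-.141,.24],R(y,fl))
s=env.sense();print(s['t'],s['ee_pos'],s['wrist_force'])
p,d=snap('wrist','w0');i=viewer.camera_info('wrist');K=np.array(i['intrinsics']);T=np.array(i['T_tool_cam'])
v,u=np.mgrid[:480,:640];P=np.stack([(u-K[0,2])/K[0,0]*d,-(v-K[1,2])/K[1,1]*d,-d],-1)
P=P@T[:3,:3].T+T[:3,3];P=P@np.array(s['tcp_rot']).T+s['ee_pos'];np.save('w0P.npy',P)
ok=(d>0)&(abs(P[...,0]-.518)<.08)&(abs(P[...,1]+.147)<.06)
z=P[...,2];print(np.histogram(z[ok],bins=np.arange(0,.14,.005)))
for nm,lo,hi in (('strip',.031,.040),('ptop',.077,.084),('ftop',.0850,.091),('ring',.1,.13)):
    m=(ok&(z>lo)&(z<hi)).astype(np.uint8);n,l,st,_=cv2.connectedComponentsWithStats(m)
    for k in range(1,n):
        if st[k,4]>60:
            t=P[l==k];(cx,cy),(w,h),an=cv2.minAreaRect((t[:,:2]*1000).astype(np.float32));print(nm,len(t),t.mean(0),(cx,cy),(w,h),an,st[k])
E
```

```text
[ 0.4015  0.2    -0.2143  1.8749  0.0481  1.0716  1.4599] [-0.0262  0.3785 -0.4684  1.9272  0.2173  0.8851  1.3066]
[-0.1303  0.1825  0.3927  1.9078 -0.0794  1.0663 -1.5551] [-0.5372  0.3281  0.151   1.9606 -0.0642  0.8575 -1.5825]
0
3.05 [ 0.4924 -0.1407  0.2401] [-0.8624 -0.4388 -0.101 ]
(array([3465,   36, 3168,  158,  161,  172,  268, 1299,   99,   96,  109,
         95,  112,  112,  131,  117,  705,  592,   65,   13,   13,    9,
         15,   30,   89,    0,    0,    0]), array([0.   , 0.005, 0.01 , 0.015, 0.02 , 0.025, 0.03 , 0.035, 0.04 ,
       0.045, 0.05 , 0.055, 0.06 , 0.065, 0.07 , 0.075, 0.08 , 0.085,
       0.09 , 0.095, 0.1  , 0.105, 0.11 , 0.115, 0.12 , 0.125, 0.13 ,
       0.135, 0.14 ]))
strip 601 [ 0.481  -0.1344  0.0363] (482.129638671875, -133.78445434570312) (79.16244506835938, 10.304445266723633) 71.31349182128906 [286 200  72  13 601]
strip 103 [ 0.5146 -0.1106  0.0361] (514.85986328125, -110.52465057373047) (13.9912748336792, 8.055441856384277) 73.5691146850586 [343 225  13   8 103]
strip 630 [ 0.5288 -0.1497  0.036 ] (529.7855224609375, -150.282958984375) (
[... 151 characters left out ...]
) (13.191824913024902, 8.366963386535645) 73.02342987060547 [285 264  12   8  95]
ptop 98 [ 0.485  -0.1386  0.0809] (484.8721008300781, -138.77561950683594) (48.74644470214844, 1.684265375137329) 71.09158325195312 [293 217  50   4  98]
ptop 664 [ 0.5399 -0.1515  0.0821] (540.80908203125, -151.71900939941406) (49.34331512451172, 14.465625762939453) 71.8541030883789 [297 265  48  16 664]
ftop 627 [ 0.4907 -0.1411  0.0885] (491.6822204589844, -141.2311553955078) (49.49850082397461, 14.178537368774414) 71.42670440673828 [292 219  51  17 627]
ring 156 [ 0.4912 -0.1413  0.118 ] (491.61553955078125, -141.53993225097656) (24.778358459472656, 4.071012496948242) 71.72197723388672 [303 228  28  11 156]
```

View pics/w0.png

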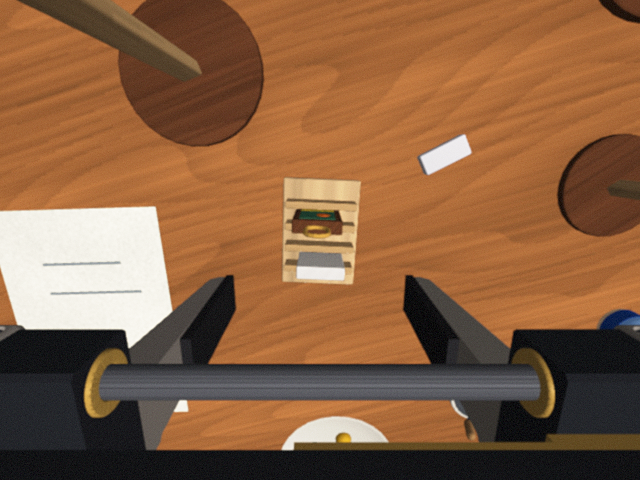

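The wrist view shows the frame with its ring at (318,222) and the panel at (320,265). Both lie at yaw −18.5°, with the frame centre at (0.4917, −0.1413). Grasping now.

Run:
```python
from h import *
y=np.radians(-18.5)
env.movel([.4917,-.1413,.12],R(y),rate=.12)
env.movel([.4917,-.1413,.059],R(y),rate=.08)
print(env.sense()['wrist_force'])
effector.grasp(squeeze=40)
s=env.sense();print(s['t'],s['ee_pos'],s['wrist_force'],s['gripper_width'])
env.movel([.4917,-.1413,.14],rate=.08)
s=env.sense();print(s['t'],s['ee_pos'],s['wrist_force'],s['moment'],s['gripper_width'])
env.movel([.4917,-.1413,.26],rate=.15)
s=env.sense();print(s['t'],s['ee_pos'],s['wrist_force'],s['gripper_width'])
for c in('side','scene'): snap(c,c+'1')
a=cv2.imread('pics/side1.png');b=cv2.imread('pics/scene1.png')
cv2.imwrite('pics/c1.png',np.hstack([cv2.resize(a[60:310,250:500],(400,400)),cv2.resize(b[80:330,200:450],(400,400))]))
```

```text
[-0.0682 -0.0913 -0.0815]
5.8667 [ 0.4917 -0.1414  0.059 ] [-0.7613 -0.6135  0.5535] 0.04943619406796547
7.0333 [ 0.4913 -0.1412  0.1395] [-0.5809 -0.2108 -1.527 ] [ 0.0088 -0.0922  0.0024] 0.05010647853872324
7.9833 [ 0.4911 -0.1412  0.259 ] [-0.291   0.9461 -0.9832] 0.04953007551299279
```

View pics/c1.png

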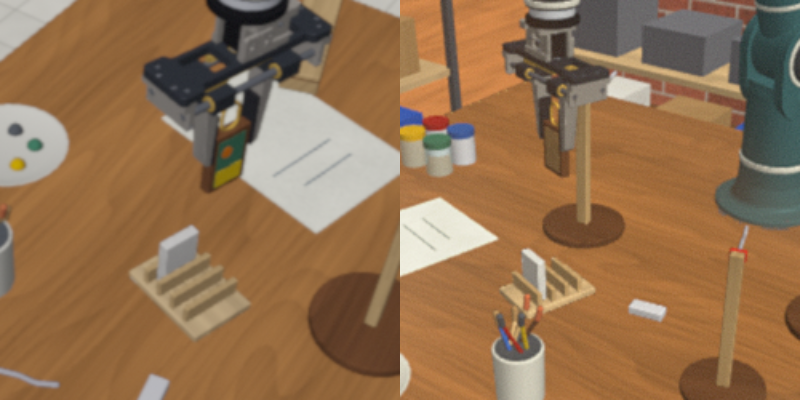

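The frame came out cleanly and the panel is still in place. Next is a pose outside the hook tip.

```bash
cat >> h.py <<'E'
YS=np.radians(19.5); D=np.array([np.cos(YS),np.sin(YS),0]); L=np.array([-np.sin(YS),np.cos(YS),0])
POST=np.array([.5585,.201,0]); 
def at(out,z,lat=0): # TCP so that ring is `out` from the post, ring centre height z
    p=POST-out*D+lat*L; p[2]=z-.045; return p
E
python3 - <<'E'
from h import *
W=[]
for c in('scene','side'):
    d=np.load(c+'0.npy');P=pts(c,d);q=P[(d>0)&(np.hypot(P[...,0]-.555,P[...,1]-.203)<.12)&(P[...,2]>.195)]
    q=q[np.hypot(*(q[:,:2]-POST[:2]).T)>.03]; r=(q-POST)@D;l=(q-POST)@L
    f=cv2.fitLine(q[:,:2].astype(np.float32),cv2.DIST_HUBER,0,.01,.01).ravel();print(c,len(q),'yaw',np.degrees(np.arctan2(f[1],f[0]))%180,'lat med',np.median(l),'outmost',-r.min(),'z near seat',np.median(q[abs(r+.065)<.006,2]),'z tip',np.median(q[r<-.082,2]))
env.reach(at(.118,.30),R(YS)); env.movel(at(.118,.211),R(YS),rate=.1)
env.pause(.2);s=env.sense();print(s['t'],s['ee_pos']-at(.118,.211),s['wrist_force'])
for c in('side','scene'):
    p,d=snap(c,c+'2');np.save(c+'2.npy',d)
    print(c,[(np.round(r['at'],3),r['score']) for r in tip_of(c,'ring_centre')],[(np.round(r['at'],3),r['score']) for r in tip_of(c,'hook_seat')])
snap('wrist','w2')
print('expected ring',at(.118,.256))
a=cv2.imread('pics/side2.png');b=cv2.imread('pics/scene2.png')
cv2.imwrite('pics/c2.png',np.hstack([cv2.resize(a[200:360,200:360],(400,400)),cv2.resize(b[150:350,300:500],(400,400))]))
E
```

```text
scene 32 yaw 19.303427 lat med -0.00014334999105184394 outmost 0.0849942460847917 z near seat 0.21158528021367012 z tip 0.2155480602992138
side 140 yaw 18.429651 lat med 0.001270163703018595 outmost 0.08713261600995195 z near seat 0.21250541318321348 z tip 0.21678420355017114
10.4917 [0.0003 0.0001 0.0005] [-0.184   0.4713 -1.1438]
side [] [(array([0.494, 0.179, 0.205]), 0.87), (array([ 0.223, -0.238,  0.26 ]), 0.75), (array([0.237, 0.253, 0.257]), 0.57)]
scene [(array([0.446, 0.16 , 0.21 ]), 0.66), (array([0.497, 0.178, 0.202]), 0.2)] [(array([0.497, 0.181, 0.21 ]), 0.96), (array([ 0.223, -0.239,  0.264]), 0.86), (array([0.239, 0.252, 0.262]), 0.84)]
expected ring [0.4473 0.1616 0.211 ]
```

View pics/c2.png

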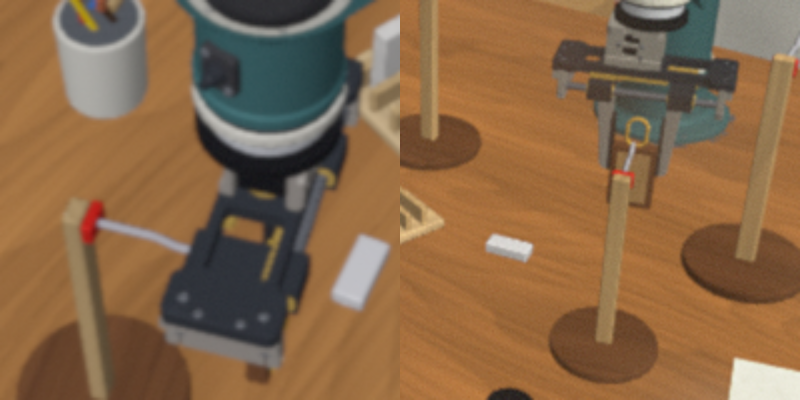

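View pics/w2.png

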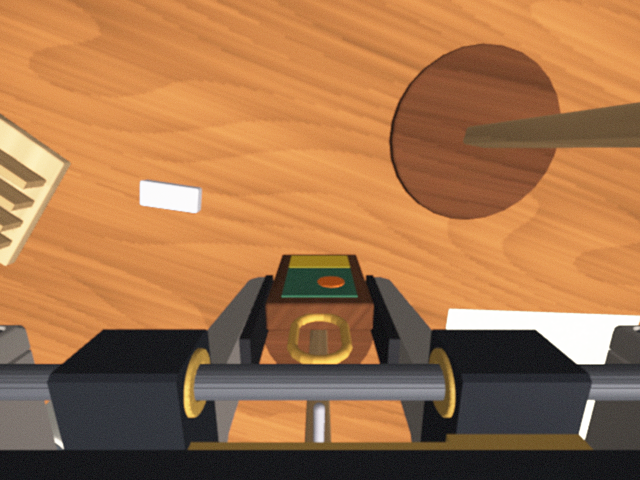

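In the wrist view the ring (320,338) and the hook wire (320,420) share a column, so they are aligned laterally. The scene view shows the ring level with the tip. I'll thread in while watching forces.

Run:
```python
from h import *
b=env.sense()['wrist_force']
for o in (.10,.09,.08,.072,.065):
    env.movel(at(o,.212),R(YS),rate=.04)
    s=env.sense();f=s['wrist_force']-b;print(o,s['t'],f)
    if np.linalg.norm(f)>4: print('STOP');break
env.pause(.3);s=env.sense();print(s['ee_pos']-at(o,.212),s['wrist_force'])
for c in('side','scene'): 
    p,d=snap(c,c+'3')
snap('wrist','w3')
a=cv2.imread('pics/w3.png');b=cv2.imread('pics/scene3.png')
cv2.imwrite('pics/c3.png',np.hstack([cv2.resize(a[240:480,200:440],(400,400)),cv2.resize(b[180:280,370:470],(400,400))]))
```

```text
0.1 11.4417 [-0.8089  0.7051  0.0023]
0.09 11.8417 [-0.7901  0.611  -0.3834]
0.08 12.2417 [-0.8578  0.6488 -0.0684]
0.072 12.5917 [-1.4676  0.3661 -0.6619]
0.065 12.9167 [-0.291   0.5783  0.2526]
[-0.0001 -0.      0.    ] [-0.586  -0.4296 -0.2756]
```

View pics/c3.png

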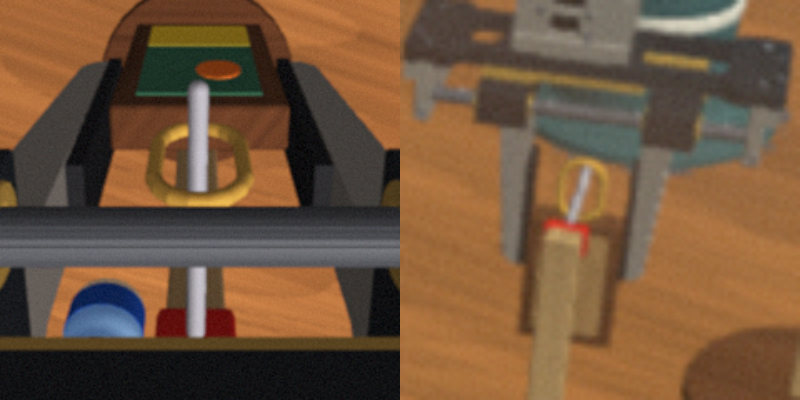

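The wire passes through the ring: wrist crop (198,85) to (198,330), and the ring seen from behind surrounds it in the scene crop. Now I lower it, feeling for the hook.

```bash
cat >> h.py <<'E'
def favg(n=8,dt=.02):
    F=[]
    for _ in range(n):
        env.pause(dt);F.append(env.sense()['wrist_force'])
    return np.mean(F,0),np.std(F,0)
E
python3 - <<'E'
from h import *
env.movel(at(.065,.202),R(YS),rate=.03)
env.pause(.2);b,sd=favg(12);print('base',b,sd)
z=.202;
while z>.184:
    z-=.0005;env.movel(at(.065,z),R(YS),rate=.02);f,sd=favg(4);s=env.sense()
    print(round(z,4),(f-b),round(s['t'],2))
    if f[2]-b[2]>2.0:break
np.save('base.npy',b);np.save('z.npy',z)
E
```

```text
base [ 0.0495  0.0209 -0.7856] [0.5729 0.5824 0.3546]
0.2015 [ 0.1933  0.1391 -0.2053] 14.57
0.201 [-0.0669 -0.012   0.1593] 14.88
0.2005 [ 0.1975 -0.0723 -0.2255] 15.2
0.2 [-0.4228  0.0894 -0.4214] 15.52
0.1995 [-0.2131 -0.133  -0.2034] 15.83
0.199 [ 0.0982  0.1878 -0.2164] 16.15
0.1985 [ 0.6211 -0.209  -0.0042] 16.47
0.198 [-0.229  -0.1155 -0.1253] 16.78
0.1975 [-0.5905 -0.2727  0.4807] 17.1
0.197 [ 0.3517 -0.2909  0.8173] 17.42
0.1965 [-0.2243 -0.0742  2.8055] 17.73
```

Contact at ring centre height 0.197, so the hook is about 4.5 mm above nominal. Now the tug.

Run:
```python
from h import *
b=np.load('base.npy');z=float(np.load('z.npy'));n=0
while n<12:
    n+=1
    f,sd=favg(5);print(round(z,5),f-b,env.sense()['t'])
    if f[2]-b[2]>7.2:break
    z-=.0003 if f[2]-b[2]<5.5 else .00015;env.movel(at(.065,z),R(YS),rate=.01)
    if env.sense()['wrist_force'][2]-b[2]>11: print('high');break
for _ in range(3):
    f,sd=favg(8,.03);print('hold',f-b,sd,env.sense()['t'])
s=env.sense();print(s['ee_pos']-at(.065,z),s['gripper_width']);np.save('zt.npy',z)
# relax to near-zero pull
env.movel(at(.065,.1967),R(YS),rate=.01);env.pause(.2)
f,sd=favg(8);print('relaxed',f-b,env.sense()['t'])
snap('wrist','w4');snap('scene','scene4');snap('side','side4')
a=cv2.imread('pics/w4.png');b=cv2.imread('pics/scene4.png')
cv2.imwrite('pics/c4.png',np.hstack([cv2.resize(a[240:480,200:440],(400,400)),cv2.resize(b[180:280,370:470],(400,400))]))
```

```text
0.1965 [-0.367  -0.4008  3.0263] 17.8167
0.1962 [-0.8794 -0.3063  6.2059] 18.15
0.19605 [-1.2643 -0.3219  6.7271] 18.4833
0.1959 [-1.3172 -0.8121  7.3885] 18.8167
hold [-1.7505 -0.8602  7.3214] [0.2392 0.1867 0.7941] 19.0833
hold [-1.6366 -0.8782  7.3219] [0.504  0.4411 0.618 ] 19.35
hold [-1.5784 -1.0026  7.2231] [0.6879 0.4724 0.4262] 19.6167
[0.0002 0.0001 0.0005] 0.049732194726700665
relaxed [0.147  0.1403 2.9178] 20.2
```

View pics/c4.png

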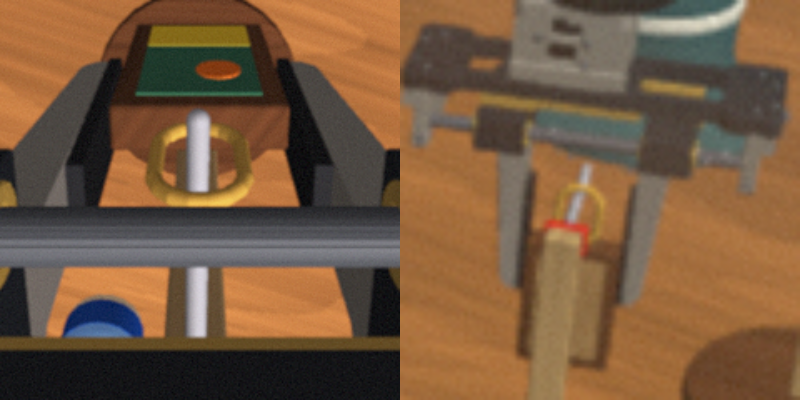

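The tug held at about 7.3 N (roughly 6 N net of the frame's weight) for over a second, and the ring stayed on the hook. The outward side force suggests the ring sits slightly post-side of the dip. I'll nudge it 1.5 mm outward, bring the load down to about the frame's weight, then release.

Run:
```python
from h import *
b=np.load('base.npy')
env.movel(at(.0665,.1971),R(YS),rate=.01);env.pause(.2)
f,_=favg(10);print(f-b)
z=.1971
for _ in range(5):
    e=f[2]-b[2]
    if e>2.2: z+=.0003
    elif e<.9: z-=.0003
    else: break
    env.movel(at(.0665,z),R(YS),rate=.01);env.pause(.1);f,_=favg(10);print(z,f-b)
effector.release()
s=env.sense();print(s['t'],s['wrist_force'],s['gripper_width'])
snap('wrist','w5');snap('scene','scene5')
a=cv2.imread('pics/w5.png');b=cv2.imread('pics/scene5.png')
cv2.imwrite('pics/c5.png',np.hstack([cv2.resize(a[240:480,200:440],(400,400)),cv2.resize(b[180:280,370:470],(400,400))]))
```

```text
[-0.5863 -0.0351  0.5971]
0.1968 [-0.7928 -0.0574  1.5022]
22.3 [ 0.53   -0.2667  0.153 ] 0.09211851244417785
```

View pics/c5.png

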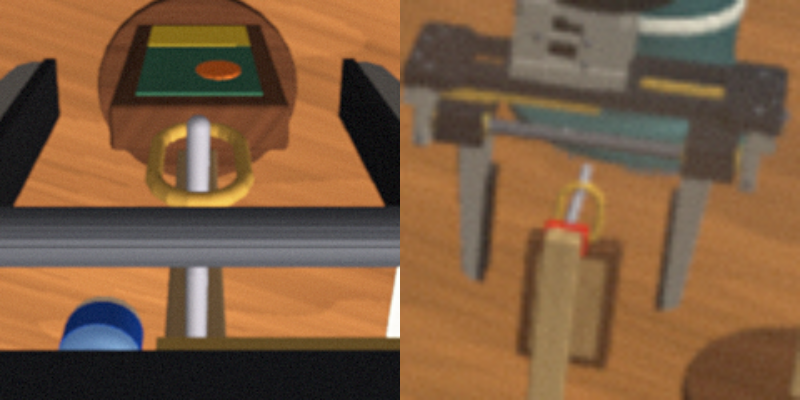

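The fingers are clear on both sides and the frame hangs straight. I'll retreat upward and check that it is still.

Run:
```python
from h import *
p=at(.0665,.1968)
env.movel(p+[0,0,.06],R(YS),rate=.06)
env.movel(p+[0,0,.17],R(YS),rate=.12)
env.reach([.45,-.02,.40],R(0.0)); 
for k in range(3):
    env.pause(.6);print(env.sense()['t'])
    for c in('scene','side'):
        im,d=snap(c,f'{c}6{k}');P=pts(c,d);near=(d>0)&(np.hypot(P[...,0]-.497,P[...,1]-.18)<.045)
        q=P[near&(P[...,2]>.09)&(P[...,2]<.18)];
        print(c,len(q),q.mean(0),q[:,2].min(),[(np.round(r['at'],3),round(r['score'],2)) for n in('frame','ring_centre') for r in tip_of(c,n)[:1]])
        pl=q[(abs((q-POST)@D+.065)<.02)]
        n=np.linalg.svd(pl-pl.mean(0),full_matrices=False)[2][2];print('plane normal',n)
for n in ['panel','paint_jar','eraser','brush_mug']:
    for c in('scene','side'): print(n,c,[(np.round(r['at'],3),round(r['score'],2)) for r in search_frame(c,n)[:1]])
a=cv2.imread('pics/side62.png');b=cv2.imread('pics/scene62.png')
cv2.imwrite('pics/c6.png',np.hstack([cv2.resize(a[190:390,160:360],(400,400)),cv2.resize(b[180:340,340:500],(400,400))]))
for c in('scene','side'):
    x,y=[cv2.imread(f'pics/{c}6{k}.png').astype(int) for k in(0,2)];sl=np.s_[180:300,370:440] if c=='scene' else np.s_[250:370,220:320]
    print(c,'diff',abs(x-y)[sl].mean(),abs(x-y)[sl].max())
```

```text
26.0917
scene 424 [0.5008 0.1854 0.1441] 0.10501185933339063 [(array([0.494, 0.178, 0.197]), 0.56)]
plane normal [0.9378 0.3466 0.0196]
side 523 [0.488  0.1893 0.1483] 0.10396908256133552 [(array([0.496, 0.176, 0.108]), 0.88), (array([0.497, 0.182, 0.194]), 0.73)]
plane normal [-0.9874 -0.1573  0.0189]
26.9917
scene 423 [0.5009 0.1858 0.1443] 0.1038401881990586 [(array([0.493, 0.174, 0.108]), 0.75), (array([0.493, 0.178, 0.196]), 0.77)]
plane normal [0.9397 0.3412 0.0227]
side 529 [0.4881 0.1891 0.1488] 0.10695744156715359 [(array([0.5  , 0.178, 0.108]), 0.9), (array([0.497, 0.181, 0.192]), 0.88)]
plane normal [-0.986  -0.165   0.0242]
27.8917
scene 422 [0.501  0.1858 0.1439] 0.1039200464608162 [(array([0.492, 0.176, 0.106]), 0.93), (array([0.494, 0.176, 0.198]), 0.8)]
plane normal [-0.9386 -0.3443 -0.0232]
side 518 [0.4879 0.1895 0.1482] 0.10342181983831744 [(array([0.495, 0.178, 0.107]), 0.69), (array([0.496, 0.185, 0.193]), 0.79)]
plane normal [-0.9872 -0.1587  0.0136]
panel scene [(array([ 0.548, -0.14 ,  0.063]), 0.66)]
panel side [(array([ 0.536, -0.148,  0.062]), 0.59)]
paint_jar scene [(array([0.771, 0.208, 0.049]), 0.76)]
paint_jar side [(array([0.739, 0.209, 0.056]), 0.76)]
eraser scene [(array([0.473, 0.021, 0.011]), 0.73)]
eraser side [(array([0.466, 0.022, 0.015]), 0.78)]
brush_mug scene [(array([ 0.744, -0.006,  0.086]), 0.85)]
brush_mug side [(array([ 0.536, -0.149,  0.064]), 0.41)]
scene diff 3.0146031746031747 21
side diff 0.9083888888888889 17
```

View pics/c6.png

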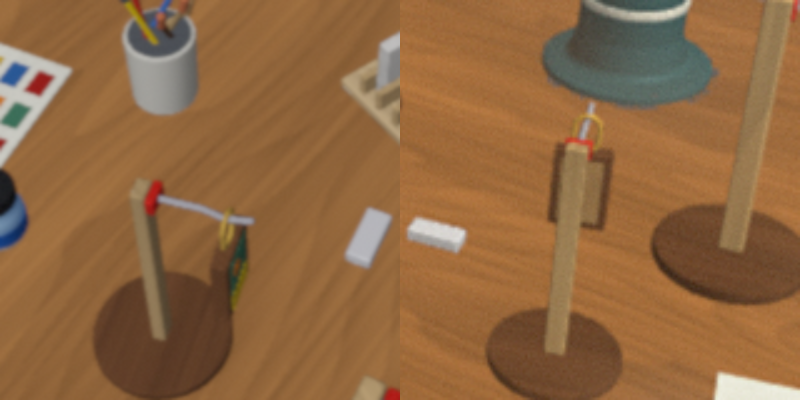

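View pics/side62.png

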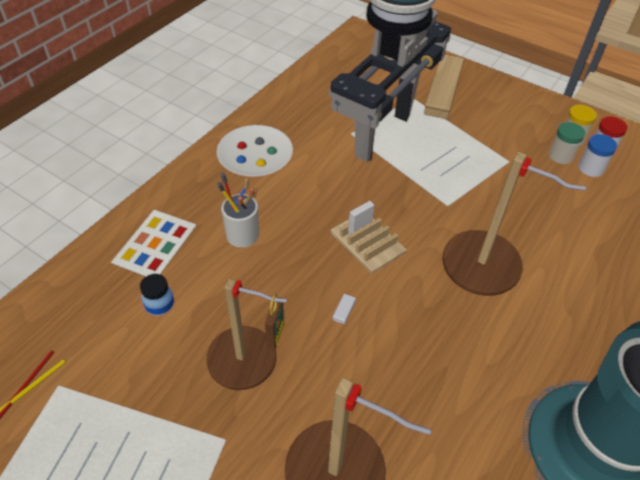

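The frame hangs at side (277,320), upright and still, with the ring on the hook at (273,300). Everything else is where it was, so I'm handing in.

Run:
```python
from h import *
print(env.sense()['t'],np.abs(env.sense()['joint_velocities']).max());print(workorder.finish_job())
```

```text
28.5917 0.0014206296221359453
the job is handed in; nothing more can be done
None
```

The painting now hangs by its ring on the hook of the small stand, and I handed the job in at about 28.6 s of the 61 s allowed.

- **Grasp and threading:** I took the frame out of its slot, pinching its two sides with 40 N, and threaded the ring over the hook. By feel, the hook sits about 4–5 mm above its nominal height.
- **Tug:** I pulled down with about 7.3 N on the hook, roughly 6 N beyond the frame's own weight. It stayed above 5 N for over a second, and no averaged reading exceeded 7.4 N. The ring held.
- **Release:** During the tug a sideways force suggested the ring was slightly on the post side of the dip. I nudged it 1.5 mm outward, eased the load to about the frame's weight and opened the fingers.

**Last checks:**
- Three sets of pictures over 1.8 s show the frame still and within about 1.5° of vertical, with the gripper well clear.
- The panel, jar and eraser were found within about 5 mm of where they started, which is about as fine as the detector can tell.
- The mug matched in the scene camera. In the side camera the detector gave a low-score false hit on the panel, but the picture itself shows the mug in place.

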